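# Shut off the air and hold the service box open

## Task

First shut off the air: swing the ball valve's lever fully home to its shut stop, square across the pipe. Then, leaving the release slide alone for now, give the service box's cover a tug upward by its bow handle to learn if it is caught, and if it is, let go and push the release slide all the way home. Lift the cover about halfway up (45 degrees), leave the loose things around in place, and finish there with the gripper still holding the cover open, because it falls shut by itself.

Things in the scene. Friction and masses are not known exactly. Their poses are not given: they have to be found in the camera images.
- box: Grey steel service box fixed to the bench, 240 (x) x 200 (y) x 100 mm high; its place and yaw vary. Origin: centre of its underside; x points away from the robot, y to its left at yaw 0. Its top from x = -120 to -50 mm is a fixed deck with the release slide; the rest, x = -49 to 119 mm, is the hinged cover. A catch bolt hidden inside may or may not hold the cover; nothing outside shows which.
- cover (a joint): Cover angle (rad): 0 shut, grows as its free (-y) edge rises, stop at 1.3. Hinge line along the box's x at its +y top edge. Aluminium, 0.35 to 0.7 kg, turns freely, always falls shut when let go. If caught it gives only about 0.04 rad (9 mm at the handle) and then stops hard; if free it keeps rising.
- cover_hinge (a point): Point on the cover's hinge axis: in the box's frame x = 35, y = 100, z = 100 mm.
- cover_bar (a point): Middle of the bow handle's grip bar: round steel, 12 mm thick, parallel to the hinge, 255 mm from it and 8 mm above it when shut (box frame 35, -155, 108 mm). Two legs 100 mm apart carry it 51 mm out from the cover's edge; fingers can go down on both sides of it, only the bench is below. The bar can turn in the fingers as the cover swings.
- release (a joint): Travel of the release slide (m): 0 at rest, 0.030 fully home. It slides along the box's +y, towards the hinge side, against about 3 N of friction and stays where it is left. Fully home it has pushed the catch bolt clear, and the bolt stays clear.
- release_tab (a point): Centre of the slide's upright black tab, 24 (box x) x 14 (box y) x 38 mm high, standing on the deck; this point is 22 mm above the deck, 17 mm below the tab's top (box frame x = -85, y = -76.5 + travel, z = 122 mm).
- valve: Brass ball valve in a steel pipe (22 mm thick, 200 mm long, along this body's y axis, its axis 45 mm up), fixed on a steel foot 80 x 180 mm, with a small round gauge, top 110 mm up, at its -y end. Origin: underside, below the lever's pivot. Only its place and yaw vary.
- lever (a joint): Angle of the valve's lever (rad): 0 fully shut, against its stop, the lever pointing along the valve's +x, square across the pipe; 1.571 fully open, along the pipe (valve's +y). Shutting is clockwise from above. Friction about 0.25 N m; it stays where it is left.
- lever_pivot (a point): Point on the lever's upright pivot axis, 100 mm above the valve's origin.
- lever_grip (a point): Grip point of the lever: in its black sleeve, 80 mm out from the pivot axis and 106 mm above the bench. The sleeve is 70 mm long, 18 mm wide and 16 mm high; below it is free air down to the pipe (top 56 mm up).
- die_ring: Bystander: loose aluminium ring, 90 mm across, 22 mm high. Leave it alone. Origin: centre of its underside.
- spanner: Bystander: loose steel spanner lying flat, about 150 mm long. Leave it alone.
- oiler: Bystander: loose grey oil bottle, 52 mm across, 110 mm high, standing. Leave it alone. Origin: centre of its underside.
Things that resemble listed ones, but are neither listed nor needed, are in the scene too. Of the things like the valve, leave any that is orange; of the rest the larger one is meant.

How it is judged:
On the way, in this order (a step that is already met when the one before it is completed fails the run):
1. the valve lever is fully shut (value of joint lever below 0.12 rad), for 0.2 s.
2. the cover is tugged up off its seat by the gripper while the release slide is still at rest (value of joint cover above 0.02 rad and value of joint release below 0.006 m and contact force between the fingers and cover above 0.5 N), for 0.1 s.
3. the cover is lifted well open (value of joint cover above 0.6 rad), for 0.2 s.
At the end, for the whole second after the job is handed in: The valve lever is within 0.12 rad of its shut stop, the cover stands still between 0.6 and 1.1 rad open, carried by the gripper's fingers (contact force over 0.8 N), and the release slide is either untouched (under 6 mm) or fully home (over 24 mm) (value of joint cover between 0.6 and 1.1 rad and velocity of joint cover between -0.1 and 0.1 rad/s and contact force between the fingers and cover above 0.8 N and value of joint lever below 0.12 rad and (value of joint release below 0.006 m or value of joint release above 0.024 m)); the arm keeps its last pose, push and grip.
It fails at once if the cover is lifted while the valve is not shut (value of joint cover above 0.015 rad and value of joint lever above 0.2 rad).
It fails at once if a loose bystander is displaced (distance of any of die_ring, spanner, oiler from where it was at the start of the episode above 0.03 m).
It also fails if it takes over 67 s, if anything falls off the work surface, if the arm or the gripper's body presses on something with over 40 N, if the wrist force passes 120 N, or if a joint passes its speed limit or range.

## Robot

A 6-joint arm with a two-finger parallel gripper is mounted at the origin on the work surface. World frame = base frame: x ahead of the robot, y to its left, z up, the work surface at z = 0. Lengths are in m, angles in rad, forces in N, time in s.
With the tool pointing down it reaches from about 0.375 to 0.975 m from the base axis. Payload 3.8 kg.
Tool frame: the origin (TCP) lies at the very end of the fingers, on their centre line; the grasp point (between the pads) lies 19 mm behind it (bot.hold_point_z is the z of the grasp point in the tool frame, in m); z points along the fingers, x is the direction in which the jaws open and shut, and the axes are right-handed (so a half turn about z gives the same grasp; the last joint's range is limited). The gripper opens to 88 mm and grips with 3 to 60 N. Pads are 18 mm wide; open, the fingers measure 123 mm over their backs; the gripper's body (75 mm by 187 mm) begins 45 mm behind the grasp point.
Start: joints at [-1.385, 0.264, 1.604, -0, 1.274, -0.037], TCP at [0.149, -0.658, 0.239] pointing down, gripper open.
Joint ranges: [-2.63, 2.63], [-0.94, 2.18], [0.31, 2.57], [-1.31, 4.45], [0, 2.66], [-2.55, 2.55]. Speed limits (rad/s): [2.57, 2.57, 3.14, 3.14, 3.14, 3.14].

## Interface

Orientations are given as a unit quaternion [w, x, y, z].
In Python, from station import get_obs, viewer, job, finder, bot gives the robot as it stands. The module is installed in compiled form; this text tells all that it offers.
- The arm moves only by the tool move_arm, never from a script. Its argument "commands" is one flat list of numbers, 7 for each row, row after row: the shift along the tool's x, y, z in m, then the turn, a rotation vector about the tool's x, y, z in rad, then the opening, from 0 (shut) to 1 (fully open). In form: [tx, ty, tz, wx, wy, wz, gripper, tx, ty, tz, wx, wy, wz, gripper, ...]. A call has 1 to 12 rows; each row shifts and turns the commanded pose from where the row before left it, along the tool's axes as they then stand; what a row does not reach is not made up. A row lasts 1/10 s, in which the tool goes at most 50 mm and 8.59 degrees, less where a joint would pass 70% of its speed; a pose out of reach is approached as far as the arm can. A call is refused whole if a number of a shift passes 0.05 or a number of a turn 0.15, either way. A call with a gripper value outside its range is refused whole. The fingers move at their own pace and stop on an object; "grip_force" is the grip in N (left out, the last holds). Time passes only in rows, so rows that do not move let the fingers close. It gives the time, the measured TCP pose, the force and the opening at its end, in the units of the state.
- get_obs(): the state, without advancing time (a new reading comes with each control period).
- viewer.capture(name): name is "scene" or "top" or "wrist"; returns a dict with "img" (384x512x3 uint8, red, green, blue), "intrinsics" (3x3 intrinsics, pixels), "eye" and "attitude" of the camera in the world. Camera axes: x right, y down, z forward; pixel columns grow to the right and rows downward; lengths in m; the calibration is good to about 2 mm. A picture is of the moment at which its call begins. There is no depth.
- job.close_job(): hands the job in, once; it reports no verdict.
Trained networks look in a picture, given as the dict that the camera call returned (one of the last four; its "shot" number tells which), for a name from the list of things; names that differ only in an ending like _2 or _b are one class to them, and where a whole thing is asked for, a point or a joint stands for the part that bears it (a point fixed in the world has none). Each returns a list of dicts, best first, with "conf" (0 to 1); they miss things now and then, are a little off and sometimes report something else, mostly with a low value. They report only what shows in the picture. A call takes as long as a camera call. They do not tell look-alikes from the thing itself.
- finder.silhouettes(picture, label): "mask" (384x512 bool, what is visible of it) and "rect" ([left, top, width, height] in pixels, round what is visible of it).
The state is a dict: "clock": time; "joints": joint angles; "joint_velocities": joint speeds; "joint_torque": joint torques, N m; "tcp_pos": TCP position; "tool_rot": TCP orientation; "contact_force": force on the tool from outside, world axes, zero at the start; "torque": the same for the moment, N m; "opening": finger opening in m.
Only numpy, scipy, OpenCV 4.12 (cv2) and the standard library are available. Lean on these libraries where they do the work, as an engineer would, in place of code of your own. Each camera call takes 0.05 s, during which the arm holds its last target. There are 200 camera calls.

## Working session

There is one attempt and no reset: what is moved stays moved. The work goes in short steps, Python scripts to look and compute and a tool call to move; the robot and the scene stay as the last step left them, time stands still between calls to the robot, and variables do not carry over. Pictures are saved under pics/ and viewed, about 8 in all and at most 12, crops included, and the job is handed in when it is done.

Besides the shell and the picture viewer there is one more tool, called after "Call:" as name(argument=value, ...), one argument or row to a line, values as JSON. move_arm: Moves the arm, as the interface text tells. Its arguments: {"type":"object","properties":{"commands":{"type":"array","items":{"type":"number"}},"grip_force":{"type":"number"}},"required":["commands"]}

```bash
mkdir -p pics
cat > h.py <<'E'
import numpy as np, cv2
from scipy.spatial.transform import Rotation as R
from station import get_obs, viewer, job, finder, bot
def Rm(a):
    a=np.array(a,float)
    return a if a.shape==(3,3) else R.from_quat(a[[1,2,3,0]]).as_matrix()
def ray(p,uv):
    K=np.array(p['intrinsics']); d=np.linalg.inv(K)@np.array([uv[0],uv[1],1.]); return np.array(p['eye'],float), Rm(p['attitude'])@d
def atz(p,uv,z):
    e,d=ray(p,uv); return e+d*(z-e[2])/d[2]
def proj(p,X):
    c=(np.atleast_2d(X)-np.array(p['eye']))@Rm(p['attitude']); c=c@np.array(p['intrinsics']).T; return c[:,:2]/c[:,2:]
def save(p,n): cv2.imwrite('pics/'+n+'.png',cv2.cvtColor(p['img'],cv2.COLOR_RGB2BGR))
E
python3 - <<'E'
from h import *
o=get_obs(); print(o)
for n in ['scene','top']:
    p=viewer.capture(n); save(p,n+'1'); print(n,p['eye'],p['attitude'],p['intrinsics'])
    for l in ['box','cover','valve','lever','release','die_ring','spanner','oiler']:
        for s in finder.silhouettes(p,l):
            v,u=np.nonzero(s['mask']); print(l,round(s['conf'],2),s['rect'],u.mean().round(),v.mean().round(), atz(p,(u.mean(),v.mean()),0.05).round(3))
E
```

```text
{'clock': 0.0, 'joints': array([-1.38489907e+00,  2.64736934e-01,  1.60531380e+00,  6.25856494e-06,
        1.27370225e+00, -3.69320552e-02]), 'joint_velocities': array([ 6.25140478e-05,  1.12771746e-03,  3.17314686e-04, -1.10673915e-03,
        2.14490513e-04, -1.02111292e-03]), 'joint_torque': array([-8.62294564e-04, -5.02116823e+01, -3.56877315e+01,  7.28524011e-02,
        2.93580804e-02, -1.56734168e-04]), 'tcp_pos': array([ 0.1490207 , -0.65764325,  0.23743144]), 'tool_rot': array([-7.07105520e-04,  7.81340723e-01, -6.24103763e-01, -8.16560502e-04]), 'contact_force': array([-0.05860566,  0.25263818, -0.22021605]), 'torque': array([ 0.01531504,  0.0482375 , -0.01843716]), 'opening': 0.08813531057861791}
scene [1.31522113 0.42076014 0.99826246] [-0.19500352  0.48639794  0.79237625 -0.31229882] [[429.97246576   0.         254.70744629]
 [  0.         429.97246576 192.11874842]
 [  0.           0.           1.        ]]
box 0.81 [127.7, 148.5, 111.9, 93.7] 191.0 194.0 [ 0.613 -0.143  0.05 ]
cover 0.94 [133.3, 165.9, 97.6, 55.1] 185.0 189.0 [ 0.604 -0.17   0.05 ]
valve 0.84 [292.8, 
[... 990 characters left out ...]
 [238.2, 216.3, 33.0, 45.5] 252.0 240.0 [0.384 0.067 0.05 ]
valve 0.86 [131.8, 119.6, 42.9, 47.3] 154.0 146.0 [0.648 0.415 0.05 ]
valve 0.83 [299.0, 249.6, 52.6, 46.3] 322.0 279.0 [ 0.291 -0.152  0.05 ]
valve 0.73 [167.3, 168.9, 66.4, 48.9] 199.0 196.0 [0.503 0.248 0.05 ]
valve 0.29 [166.2, 172.3, 36.3, 25.0] 185.0 183.0 [0.539 0.298 0.05 ]
lever 0.82 [166.1, 171.2, 37.0, 24.0] 184.0 182.0 [0.54  0.299 0.05 ]
lever 0.54 [320.0, 252.9, 13.8, 30.4] 327.0 269.0 [ 0.321 -0.166  0.05 ]
die_ring 0.64 [273.1, 112.8, 22.7, 30.4] 282.0 127.0 [0.757 0.008 0.05 ]
spanner 0.55 [236.5, 218.6, 31.1, 39.6] 250.0 243.0 [0.374 0.074 0.05 ]
oiler 0.81 [206.1, 114.0, 16.0, 25.0] 214.0 126.0 [0.736 0.232 0.05 ]
```

Run:
```python
import cv2
a=cv2.imread('pics/top1.png')[95:320,110:410]; cv2.imwrite('pics/top1c.png',cv2.resize(a,None,fx=2.6,fy=2.6,interpolation=2))
a=cv2.imread('pics/scene1.png')[100:320,110:410]; cv2.imwrite('pics/scene1c.png',cv2.resize(a,None,fx=2.6,fy=2.6,interpolation=2))
```

```text
(no output)
```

View pics/top1c.png

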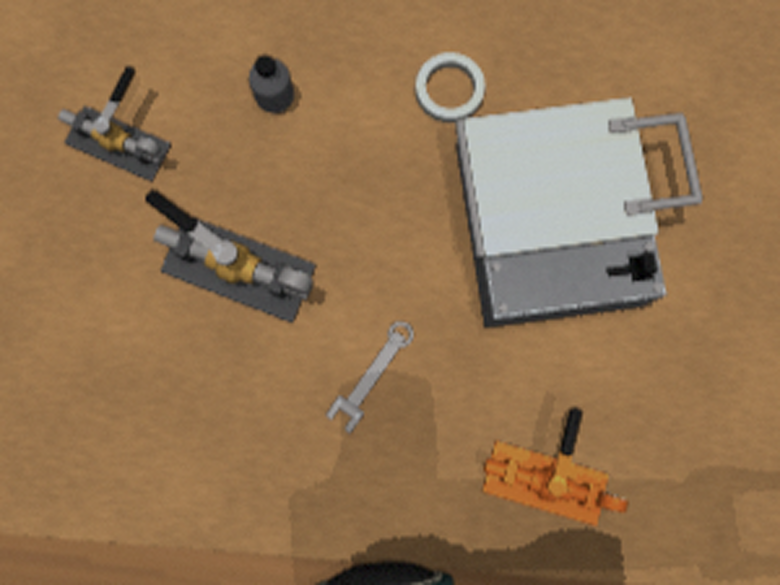

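View pics/scene1c.png

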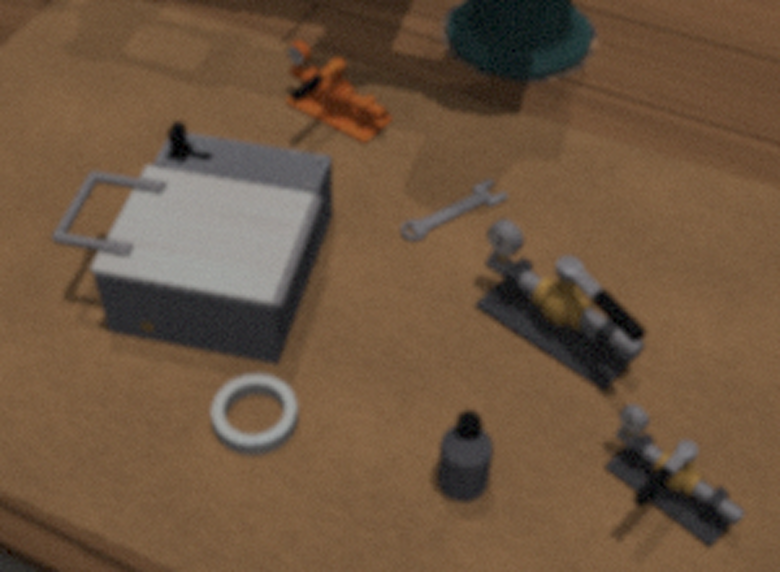

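Run:
```python
from h import *
p=viewer.capture('top')
f=lambda c,z:atz(p,(c[0]/2.6+110,c[1]/2.6+95),z)[:2].round(4)
pv=f((228,250),.108);tip=f((152,197),.106);print('pivot',pv,'tip',tip,np.hypot(*(tip-pv)),np.degrees(np.arctan2(*(tip-pv)[::-1])))
a=f((160,233),.045);b=f((315,297),.045);print('pipe',a,b,np.hypot(*(a-b)),np.degrees(np.arctan2(*(a-b)[::-1])))
foot=[f(c,.004) for c in [(182,207),(315,265),(295,320),(162,270)]];print('foot',foot,np.mean(foot,0))
C=[f(c,.1) for c in [(463,118),(632,98),(663,293),(490,322)]]
box=np.array([[.12,.1],[.12,-.1],[-.12,-.1],[-.12,.1]])
M,_=cv2.estimateAffinePartial2D(box,np.array(C));print('box',M,np.degrees(np.arctan2(M[1,0],M[0,0])),np.hypot(M[0,0],M[1,0]),C)
print('bar',f((684,118),.108),f((700,200),.108),f((692,159),.108))
print('tab',f((646,266),.13))
```

```text
pivot [0.5062 0.2433] tip [0.5596 0.3405] 0.11090266002220149 61.21636708908253
pipe [0.5296 0.3405] [0.4712 0.1427] 0.206241121021003 73.5508843680707
foot [array([0.5739, 0.3285]), array([0.5171, 0.151 ]), array([0.4456, 0.1674]), array([0.4906, 0.3414])] [0.5068   0.247075]
box [[ 0.9839344  -0.22325823  0.60112499]
 [ 0.22325823  0.9839344  -0.1361    ]] 12.784152218492755 1.0089455554870357 [array([ 0.696 , -0.0119]), array([ 0.7423, -0.2113]), array([ 0.5101, -0.2578]), array([ 0.4561, -0.0634])]
bar [ 0.7205 -0.2717] [ 0.6222 -0.2938] [ 0.6709 -0.2828]
tab [ 0.5332 -0.2289]
```

```bash
cat >> h.py <<'E'
def down(th): # tool down, jaw axis at world angle th (deg)
    c,s=np.cos(np.radians(th)),np.sin(np.radians(th)); return np.array([[c,s,0],[s,-c,0],[0,0,-1.]])
def state(): 
    o=get_obs(); return np.array(o['tcp_pos']),Rm(o['tool_rot'])
def rows(P,Q,wps,g):
    """wps: list of (pos,Rot,n). prints rounded rows in tool axes"""
    from scipy.spatial.transform import Slerp
    out=[]
    for pos,Rt,n in wps:
        S=Slerp([0,1],R.from_matrix([Q,Rt])); P0=P.copy()
        for k in range(1,n+1):
            t=k/n; d=(Q.T@(P0+(np.array(pos)-P0)*t-P)).round(3); w=R.from_matrix(Q.T@S(t).as_matrix()).as_rotvec().round(3)
            P=P+Q@d; Q=Q@R.from_rotvec(w).as_matrix(); out.append(list(d)+list(w)+[g])
            if abs(d).max()>.05 or np.linalg.norm(w)>.149: print('TOO BIG')
    for i in range(0,len(out),12): print(', '.join('%g'%(x+0.) for r in out[i:i+12] for x in r),'\n')
    return P,Q
E
python3 - <<'E'
from h import *
P,Q=state()
rows(P,Q,[((.48,-.2,.25),down(-66),12),((.535,.32,.23),down(-29),12)],.6)
E
```

```text
-0.031, -0.035, -0.001, 0, 0, -0.016, 0.6, -0.031, -0.036, -0.001, 0, 0, -0.017, 0.6, -0.03, -0.036, -0.001, 0, 0, -0.016, 0.6, -0.029, -0.037, -0.001, 0, 0, -0.016, 0.6, -0.029, -0.038, -0.001, 0, 0, -0.017, 0.6, -0.028, -0.037, -0.001, 0, 0, -0.016, 0.6, -0.028, -0.039, -0.001, 0, 0, -0.016, 0.6, -0.027, -0.038, -0.001, 0, 0, -0.017, 0.6, -0.026, -0.039, 0, 0, 0, -0.016, 0.6, -0.025, -0.04, -0.001, 0, 0, -0.016, 0.6, -0.025, -0.04, -0.001, 0, 0, -0.017, 0.6, -0.025, -0.04, -0.001, 0, 0, -0.016, 0.6 

-0.038, -0.022, 0.002, 0, 0, -0.054, 0.6, -0.036, -0.024, 0.001, 0, 0, -0.054, 0.6, -0.035, -0.025, 0.002, 0, 0, -0.053, 0.6, -0.034, -0.028, 0.002, 0, 0, -0.054, 0.6, -0.032, -0.029, 0.001, 0, 0, -0.054, 0.6, -0.031, -0.031, 0.002, 0, 0, -0.054, 0.6, -0.029, -0.033, 0.001, 0, 0, -0.054, 0.6, -0.027, -0.034, 0.002, 0, 0, -0.054, 0.6, -0.025, -0.036, 0.002, 0, 0, -0.053, 0.6, -0.023, -0.037, 0.001, 0, 0, -0.054, 0.6, -0.021, -0.038, 0.002, 0, 0, -0.054, 0.6, -0.019, -0.039, 0.002, 0, 0, -0.054, 0.6
```

Call:
move_arm(
  commands=[-0.031,-0.035,-0.001,0,0,-0.016,0.6,-0.031,-0.036,-0.001,0,0,-0.017,0.6,-0.03,-0.036,-0.001,0,0,-0.016,0.6,-0.029,-0.037,-0.001,0,0,-0.016,0.6,-0.029,-0.038,-0.001,0,0,-0.017,0.6,-0.028,-0.037,-0.001,0,0,-0.016,0.6,-0.028,-0.039,-0.001,0,0,-0.016,0.6,-0.027,-0.038,-0.001,0,0,-0.017,0.6,-0.026,-0.039,0,0,0,-0.016,0.6,-0.025,-0.04,-0.001,0,0,-0.016,0.6,-0.025,-0.04,-0.001,0,0,-0.017,0.6,-0.025,-0.04,-0.001,0,0,-0.016,0.6],
)

```text
clock: 2.15
tcp_pos: [0.4808, -0.1981, 0.2502]
tool_rot: [-0.0, 0.839, -0.544, 0.001]
contact_force: [0.2, -0.4, -0.3]
opening: 0.0528
```

Call:
move_arm(
  commands=[-0.038,-0.022,0.002,0,0,-0.054,0.6,-0.036,-0.024,0.001,0,0,-0.054,0.6,-0.035,-0.025,0.002,0,0,-0.053,0.6,-0.034,-0.028,0.002,0,0,-0.054,0.6,-0.032,-0.029,0.001,0,0,-0.054,0.6,-0.031,-0.031,0.002,0,0,-0.054,0.6,-0.029,-0.033,0.001,0,0,-0.054,0.6,-0.027,-0.034,0.002,0,0,-0.054,0.6,-0.025,-0.036,0.002,0,0,-0.053,0.6,-0.023,-0.037,0.001,0,0,-0.054,0.6,-0.021,-0.038,0.002,0,0,-0.054,0.6,-0.019,-0.039,0.002,0,0,-0.054,0.6],
)

```text
clock: 3.35
tcp_pos: [0.5354, 0.3219, 0.2299]
tool_rot: [-0.0, 0.968, -0.249, 0.0]
contact_force: [0.9, -0.6, -0.4]
opening: 0.0529
```

Run:
```python
from h import *
P,Q=state(); print(P,Q.round(2).tolist(),get_obs()['joints'],get_obs()['clock'])
p=viewer.capture('wrist'); 
for l in ['lever','valve']:
    for s in finder.silhouettes(p,l):
        v,u=np.nonzero(s['mask']); print(l,round(s['conf'],2),s['rect'],u.mean().round(),v.mean().round())
im=p['img'].copy()
a0=np.radians(61.2); pv=np.array([.506,.245,.106])
X=[pv]+[pv+r*np.array([np.cos(a0),np.sin(a0),0]) for r in (.045,.08,.115)]
for x in proj(p,X): cv2.circle(im,tuple(int(i) for i in x),3,(255,0,0),-1)
print(proj(p,X)); p2=dict(p); p2['img']=im; save(p2,'wrist1'); np.savez('w1.npz',**{k:p[k] for k in ['intrinsics','eye','attitude']})
```

```text
[0.53542874 0.3219395  0.22988423] [[0.88, -0.48, 0.0], [-0.48, -0.88, 0.0], [0.0, -0.0, -1.0]] [ 5.01571481e-01  1.75131238e-01  1.72755754e+00 -1.57690344e-04
  1.23827382e+00  1.00508103e+00] 3.35
lever 0.98 [249.6, 154.3, 24.4, 118.9] 260.0 214.0
lever 0.78 [293.5, 4.6, 100.0, 42.7] 340.0 22.0
valve 0.94 [214.4, 152.0, 79.3, 178.9] 256.0 222.0
valve 0.63 [260.9, 3.4, 135.8, 108.2] 305.0 46.0
[[262.53760884 259.20291034]
 [262.98519906 220.68550929]
 [263.36308245 188.16673253]
 [263.77032757 153.12123037]]
```

View pics/wrist1.png

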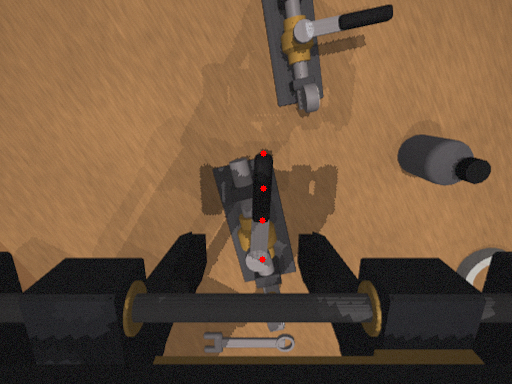

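Run:
```python
from h import *
p=dict(np.load('w1.npz'))
print(atz(p,(260,264),.108),atz(p,(264,155),.106))
P,Q=state()
pv=np.array([.506,.243])
w=lambda a,r=.078:np.r_[pv+r*np.array([np.cos(np.radians(a)),np.sin(np.radians(a))]),.087]
P,Q=rows(P,Q,[(w(61),down(-29),6)],.3)
P,Q=rows(P,Q,[(w(a),down(a-90),1) for a in np.linspace(61,-17,13)[1:]],.3)
```

```text
[0.50132156 0.24222913 0.108     ] [0.56074158 0.3440726  0.106     ]
0.002, 0.001, 0.024, 0, 0, 0.001, 0.3, 0.002, 0.001, 0.023, 0, 0, 0, 0.3, 0.003, 0.001, 0.024, 0, 0, 0.001, 0.3, 0.002, 0.001, 0.024, 0, 0, 0, 0.3, 0.002, 0, 0.023, 0, 0, 0.001, 0.3, 0.002, 0.001, 0.024, 0, 0, 0.001, 0.3 

0.009, 0.001, 0, 0, 0, 0.113, 0.3, 0.009, 0, 0, 0, 0, 0.113, 0.3, 0.009, 0.001, 0, 0.001, 0, 0.114, 0.3, 0.008, 0, 0, 0, 0, 0.113, 0.3, 0.009, 0.001, 0, 0, 0, 0.114, 0.3, 0.009, 0, 0, 0, 0, 0.113, 0.3, 0.009, 0.001, 0, 0, 0, 0.114, 0.3, 0.009, 0, 0, 0, 0, 0.113, 0.3, 0.009, 0.001, 0, 0, 0, 0.114, 0.3, 0.008, 0, 0, 0, 0.001, 0.113, 0.3, 0.009, 0.001, 0, 0, 0, 0.113, 0.3, 0.009, 0, 0, 0, 0, 0.114, 0.3
```

Call:
move_arm(
  commands=[0.002,0.001,0.024,0,0,0.001,0.6,0.002,0.001,0.023,0,0,0,0.6,0.003,0.001,0.024,0,0,0.001,0.6,0.002,0.001,0.024,0,0,0,0.6,0.002,0,0.023,0,0,0.001,0.6,0.002,0.001,0.024,0,0,0.001,0.6,0,0,0,0,0,0,0.32,0,0,0,0,0,0,0.32,0,0,0,0,0,0,0.32],
  grip_force=20,
)

```text
clock: 4.4
tcp_pos: [0.5455, 0.3093, 0.0896]
tool_rot: [-0.001, 0.968, -0.253, 0.001]
contact_force: [1.1, 0.1, 0.7]
opening: 0.0312
```

Call:
move_arm(
  commands=[0.009,0.001,0,0,0,0.113,0.3,0.009,0,0,0,0,0.113,0.3,0.009,0.001,0,0.001,0,0.114,0.3,0.008,0,0,0,0,0.113,0.3,0.009,0.001,0,0,0,0.114,0.3,0.009,0,0,0,0,0.113,0.3,0.009,0.001,0,0,0,0.114,0.3,0.009,0,0,0,0,0.113,0.3,0.009,0.001,0,0,0,0.114,0.3,0.008,0,0,0,0.001,0.113,0.3,0.009,0.001,0,0,0,0.113,0.3,0.009,0,0,0,0,0.114,0.3],
)

```text
clock: 5.6
tcp_pos: [0.5817, 0.2217, 0.0898]
tool_rot: [0.004, -0.591, 0.807, 0.002]
contact_force: [-3.4, 37.7, -9.5]
opening: 0.0264
```

Run:
```python
from h import *
p=viewer.capture('wrist'); q=viewer.capture('top'); o=get_obs(); print(o['contact_force'],o['torque'],o['joints'])
import numpy as np
b=cv2.resize(q['img'][140:240,130:250],(480,400))
save(p,'w2'); p['img']=np.hstack([cv2.resize(p['img'],(320,400)),b]); save(p,'w2b')
```

```text
[-0.90500263 15.02670665 -3.86055108] [2.12874542 0.15859023 0.0984459 ] [0.32128943 0.29233601 1.85979802 0.00817674 0.98302064 2.19210865]
```

View pics/w2b.png

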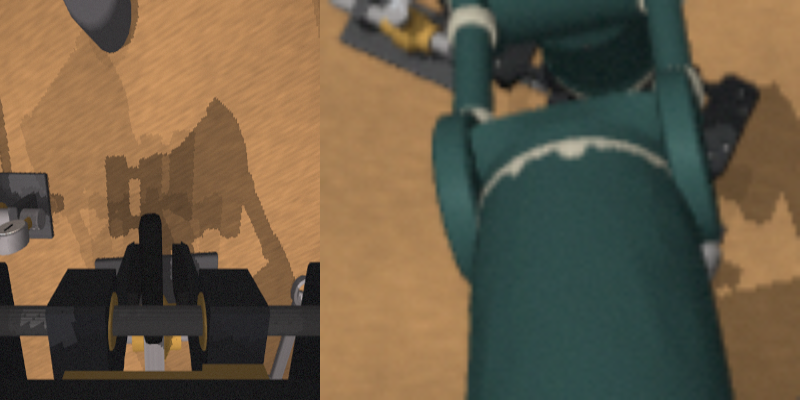

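Call:
move_arm(
  commands=[0.003,0,0,0,0,0,0.3,0,0,0,0,0,0,0.3,0,0,0,0,0,0,0.3],
)

```text
clock: 6.0
tcp_pos: [0.5818, 0.2221, 0.0898]
tool_rot: [0.006, -0.593, 0.805, 0.003]
contact_force: [1.1, 21.1, -7.8]
opening: 0.0267
```

Call:
move_arm(
  commands=[-0.008,0,0,0,0,0,0.6,0,0,0,0,0,0,0.6,0,0,0,0,0,0,0.6,0,0,-0.03,0,0,0,0.6,0,0,-0.04,0,0,0,0.6,0,0,-0.04,0,0,0,0.6,0,0,-0.04,0,0,0,0.6,0,0,0,0,0,0,0.6],
)

```text
clock: 6.8
tcp_pos: [0.5866, 0.2231, 0.2464]
tool_rot: [0.007, -0.593, 0.805, -0.003]
contact_force: [0.5, 0.5, 0.8]
opening: 0.0524
```

Run:
```python
from h import *
p=viewer.capture('wrist');save(p,'w3')
s=[x for x in finder.silhouettes(p,'lever')]
for x in s:
    v,u=np.nonzero(x['mask']); W=np.array([atz(p,a,.107)[:2] for a in zip(u,v)]); c,V=cv2.PCACompute(W.astype(np.float32),None); print(x['conf'],c,np.degrees(np.arctan2(V[0,1],V[0,0])))
P,Q=state(); print(P)
a=np.radians(12.8); Rb=np.array([[np.cos(a),-np.sin(a)],[np.sin(a),np.cos(a)]])
bar=np.array([.601,-.136])+Rb@[.035,-.155]; print(bar)
rows(P,Q,[((.6,.0,.25),down(-92),5),((*(bar-Rb@[0.0,0.0]),.24),down(-77.2),7)],.6)
```

```text
0.69 [[0.5521435  0.23397125]] -15.39644
0.68 [[0.6811843  0.39278507]] -16.757065
[0.58342981 0.22221155 0.23982646]
[ 0.66947024 -0.27939395]
0.041, -0.016, -0.002, -0.001, 0, -0.053, 0.6, 0.043, -0.014, -0.002, -0.001, 0.001, -0.053, 0.6, 0.043, -0.012, -0.002, -0.001, 0, -0.054, 0.6, 0.043, -0.01, -0.002, 0, 0, -0.053, 0.6, 0.044, -0.007, -0.002, -0.001, 0, -0.053, 0.6, 0.04, -0.011, 0.001, 0, 0, -0.037, 0.6, 0.04, -0.01, 0.002, 0, 0, -0.037, 0.6, 0.04, -0.009, 0.001, 0, 0, -0.037, 0.6, 0.04, -0.006, 0.002, 0, 0, -0.037, 0.6, 0.041, -0.006, 0.001, 0, 0, -0.037, 0.6, 0.041, -0.004, 0.001, 0, 0, -0.037, 0.6, 0.041, -0.002, 0.002, 0, 0, -0.036, 0.6
```

View pics/w3.png

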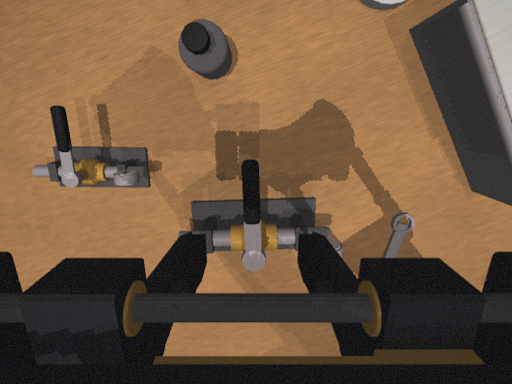

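The lever (column ~252, rows 160–260) stands square across the pipe, at -15.4° against an expected -16.5°, so the valve is shut. On to the cover handle.

Call:
move_arm(
  commands=[0.041,-0.016,-0.002,-0.001,0,-0.053,0.6,0.043,-0.014,-0.002,-0.001,0.001,-0.053,0.6,0.043,-0.012,-0.002,-0.001,0,-0.054,0.6,0.043,-0.01,-0.002,0,0,-0.053,0.6,0.044,-0.007,-0.002,-0.001,0,-0.053,0.6,0.04,-0.011,0.001,0,0,-0.037,0.6,0.04,-0.01,0.002,0,0,-0.037,0.6,0.04,-0.009,0.001,0,0,-0.037,0.6,0.04,-0.006,0.002,0,0,-0.037,0.6,0.041,-0.006,0.001,0,0,-0.037,0.6,0.041,-0.004,0.001,0,0,-0.037,0.6,0.041,-0.002,0.002,0,0,-0.036,0.6],
)

```text
clock: 8.1
tcp_pos: [0.6675, -0.2801, 0.2347]
tool_rot: [0.002, 0.782, -0.623, -0.003]
contact_force: [-0.5, 0.5, 0.1]
opening: 0.0528
```

Run:
```python
from h import *
P,Q=state(); print(P,Q.round(3).tolist(),get_obs()['joints'])
p=viewer.capture('wrist'); im=p['img'].copy()
a=np.radians(12.8); Rb=np.array([[np.cos(a),-np.sin(a)],[np.sin(a),np.cos(a)]])
B=[[-.015,-.155,.108],[.035,-.155,.108],[.085,-.155,.108],[-.12,-.1,.1],[.12,-.1,.1],[-.049,-.1,.1],[-.085,-.0765,.139]]
X=[np.r_[np.array([.601,-.136])+Rb@b[:2],b[2]] for b in B]
for x in proj(p,X): cv2.circle(im,tuple(int(i) for i in x),3,(255,0,0),-1)
print(proj(p,X).round())
np.savez('w4.npz',**{k:p[k] for k in ['intrinsics','eye','attitude']}); p['img']=im; save(p,'w4')
```

```text
[ 0.66754699 -0.28009796  0.23468631] [[0.223, -0.975, -0.008], [-0.975, -0.223, 0.001], [-0.003, 0.007, -1.0]] [-0.43069117  0.36256972  1.48408309 -0.0021901   1.30223359  0.91606508]
[[251. 229.]
 [251. 183.]
 [251. 132.]
 [205. 306.]
 [192.  93.]
 [202. 253.]
 [175. 303.]]
```

View pics/w4.png

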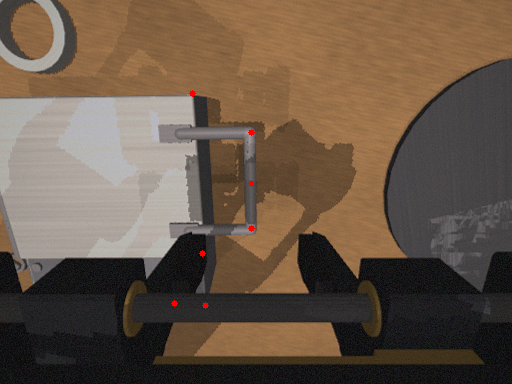

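Call:
move_arm(
  commands=[0,-0.001,0.03,0,0,0,0.5,0,-0.001,0.035,0,0,0,0.5,0,-0.001,0.035,0,0,0,0.5,0,0,0.035,0,0,0,0.5,0,0,0.011,0,0,0,0.5,0,0,0,0,0,0,0.5,0,0,0,0,0,0,0,0,0,0,0,0,0,0,0,0,0,0,0,0,0,0,0,0,0,0,0,0],
  grip_force=30,
)

```text
clock: 9.15
tcp_pos: [0.6723, -0.2781, 0.0937]
tool_rot: [0.001, 0.782, -0.624, 0.0]
contact_force: [-1.1, 9.4, 3.1]
opening: 0.014
```

Call:
move_arm(
  commands=[0,0,-0.004,0,0,0,0,0,0,-0.004,0,0,0,0,0,0,-0.003,0,0,0,0,0,0,-0.002,0,0,0,0,0,0,0,0,0,0,0,0,0,0,0,0,0,0],
)

```text
clock: 9.75
tcp_pos: [0.6718, -0.2764, 0.1037]
tool_rot: [0.001, 0.782, -0.624, -0.002]
contact_force: [4.5, 3.9, -5.3]
opening: 0.0109
```

Call:
move_arm(
  commands=[0,0,-0.003,0,0,0,0,0,0,-0.003,0,0,0,0,0,0,0,0,0,0,0,0,0,0,0,0,0,0],
)

```text
clock: 10.15
tcp_pos: [0.6715, -0.2763, 0.1051]
tool_rot: [0.001, 0.782, -0.624, -0.002]
contact_force: [12.0, 1.3, -22.9]
opening: 0.0112
```

Call:
move_arm(
  commands=[0,0,0.004,0,0,0,0,0,0,0.005,0,0,0,0,0,0,0.005,0,0,0,0,0,0,0.004,0,0,0,0,0,0,0,0,0,0,0,0,0,0,0,0,0,0.5,0,0,0,0,0,0,0.5,0,0,0,0,0,0,0.5,0,0,-0.03,0,0,0,0.5,0,0,-0.04,0,0,0,0.5,0,0,-0.04,0,0,0,0.5],
)

```text
clock: 11.25
tcp_pos: [0.6708, -0.2781, 0.2029]
tool_rot: [0.002, 0.782, -0.624, -0.002]
contact_force: [0.9, -0.1, 0.2]
opening: 0.0438
```

Run:
```python
from h import *
P,Q=state(); print(P,get_obs()['contact_force'])
a=np.radians(12.8); Rb=np.array([[np.cos(a),-np.sin(a)],[np.sin(a),np.cos(a)]])
w=lambda x,y,z:np.r_[np.array([.601,-.136])+Rb@[x,y],z]
p=viewer.capture('top'); q=viewer.capture('scene'); 
print(proj(p,[w(-.085,-.0765,.139)]),proj(q,[w(-.085,-.0765,.139)]))
P,Q=rows(P,Q,[(w(-.085,-.130,.2),down(-77.2),4),(w(-.085,-.13,.112),down(-77.2),3)],0)
```

```text
[ 0.67076226 -0.27812071  0.20285203] [ 0.8650024  -0.12360807  0.21105805]
[[359.52931443 196.15520649]] [[177.75175275 147.96434658]]
-0.006, 0.03, 0.001, 0.001, 0, 0, 0, -0.006, 0.031, 0.001, 0.002, 0, 0, 0, -0.006, 0.03, 0.001, 0.001, 0.001, 0, 0, -0.006, 0.031, 0, 0.002, 0, 0, 0, 0, 0, 0.029, 0, 0, 0, 0, 0, 0, 0.03, 0, 0, 0, 0, 0, 0, 0.029, 0, 0, 0, 0
```

Call:
move_arm(
  commands=[-0.006,0.03,0.001,0.001,0,0,0,-0.006,0.031,0.001,0.002,0,0,0,-0.006,0.03,0.001,0.001,0.001,0,0,-0.006,0.031,0,0.002,0,0,0,0,0,0.029,0,0,0,0,0,0,0.03,0,0,0,0,0,0,0.029,0,0,0,0,0,0,0,0,0,0,0],
)

```text
clock: 12.15
tcp_pos: [0.5436, -0.2799, 0.1067]
tool_rot: [0.0, 0.782, -0.624, -0.004]
contact_force: [-1.5, 0.0, -0.3]
opening: -0.0002
```

Call:
move_arm(
  commands=[-0.006,0,0,0,0,0,0,-0.006,0,0,0,0,0,0,-0.006,0,0,0,0,0,0,-0.006,0,0,0,0,0,0,-0.006,0,0,0,0,0,0,-0.006,0,0,0,0,0,0,-0.006,0,0,0,0,0,0,-0.006,0,0,0,0,0,0,-0.006,0,0,0,0,0,0,0,0,0,0,0,0,0],
)

```text
clock: 13.15
tcp_pos: [0.5359, -0.2286, 0.1124]
tool_rot: [-0.001, 0.782, -0.624, 0.002]
contact_force: [0.5, -1.9, 2.1]
opening: 0.0008
```

Run:
```python
from h import *
P,Q=state(); o=get_obs(); print(P,o['contact_force'])
a=np.radians(12.8); Rb=np.array([[np.cos(a),-np.sin(a)],[np.sin(a),np.cos(a)]])
print('box frame',Rb.T@(P[:2]-[.601,-.136]))
p=viewer.capture('scene'); im=p['img'][110:230,110:250]; p['img']=cv2.resize(im,None,fx=4,fy=4); save(p,'s5')
```

```text
[ 0.53592045 -0.22860572  0.11240865] [ 0.54982625 -1.9248789   2.12004663]
box frame [-0.08397894 -0.07588613]
```

View pics/s5.png

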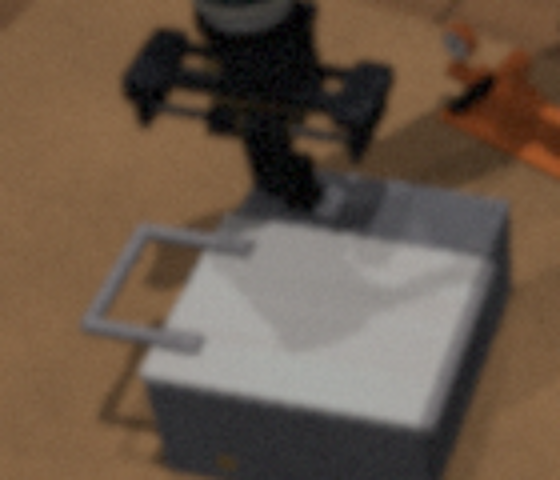

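Call:
move_arm(
  commands=[-0.005,0,0,0,0,0,0,-0.005,0,0,0,0,0,0,-0.003,0,0,0,0,0,0,0,0,0,0,0,0,0,0,0,0,0,0,0,0],
)

```text
clock: 13.7
tcp_pos: [0.5343, -0.2212, 0.1125]
tool_rot: [0.002, 0.782, -0.623, 0.006]
contact_force: [2.3, -19.4, -3.1]
opening: 0.0005
```

Call:
move_arm(
  commands=[-0.004,0,0,0,0,0,0,0,0,0,0,0,0,0,0,0,0,0,0,0,0],
)

```text
clock: 14.0
tcp_pos: [0.5343, -0.2208, 0.1128]
tool_rot: [0.003, 0.782, -0.623, 0.008]
contact_force: [4.1, -30.6, -7.0]
opening: 0.0001
```

Call:
move_arm(
  commands=[0.01,0,0,0,0,0,0,0.015,0,0,0,0,0,0,0,0,-0.03,0,0,0,0.5,0.005,-0.01,-0.04,0,0,0,0.5,0.005,-0.04,-0.03,0,0,0,0.5,0.005,-0.04,-0.02,0,0,0,0.5,0,0,0,0,0,0,0.5],
)

```text
clock: 14.7
tcp_pos: [0.6334, -0.2305, 0.2354]
tool_rot: [-0.003, 0.782, -0.623, 0.004]
contact_force: [-0.2, -0.4, -0.0]
opening: 0.038
```

Run:
```python
from h import *
P,Q=state(); print(P)
a=np.radians(12.8); Rb=np.array([[np.cos(a),-np.sin(a)],[np.sin(a),np.cos(a)]])
w=lambda x,y,z:np.r_[np.array([.601,-.136])+Rb@[x,y],z]
out=[]
for n in ['scene','top','wrist']:
    p=viewer.capture(n); im=p['img'].copy(); c=proj(p,[w(-.085,-.0465,.139),w(-.085,-.0765,.139)]); print(n,c)
    for s in finder.silhouettes(p,'release'): print(s['conf'],s['rect'])
    x,y=c[0].astype(int); x=np.clip(x,40,470);y=np.clip(y,40,340); cv2.circle(im,tuple(int(i) for i in c[0]),1,(255,0,0),-1); out.append(cv2.resize(im[y-40:y+40,x-40:x+40],(260,260)))
p['img']=np.hstack(out); save(p,'s6')
P,Q=rows(P,Q,[(w(.035,-.155,.2),down(-77.2),2),(w(.035,-.155,.09),down(-77.2),4)],.5)
```

```text
[ 0.63341869 -0.23046111  0.23537976]
scene [[187.10645092 149.58534738]
 [177.75175275 147.96434658]]
0.36 [277.1, 257.7, 21.9, 35.7]
top [[349.28090844 197.36465527]
 [359.52931443 196.15520649]]
wrist [[198.8949054  282.9175162 ]
 [229.53964457 282.9884622 ]]
0.7 [205.4, 251.1, 10.2, 44.5]
0.028, -0.012, 0.018, -0.005, -0.001, 0.001, 0.5, 0.028, -0.012, 0.018, -0.005, -0.002, 0.001, 0.5, 0, 0, 0.027, 0, 0, 0, 0.5, 0, 0, 0.028, 0, 0, 0, 0.5, 0, 0, 0.027, 0, 0, 0, 0.5, 0, 0, 0.028, 0, 0, 0, 0.5
```

View pics/s6.png

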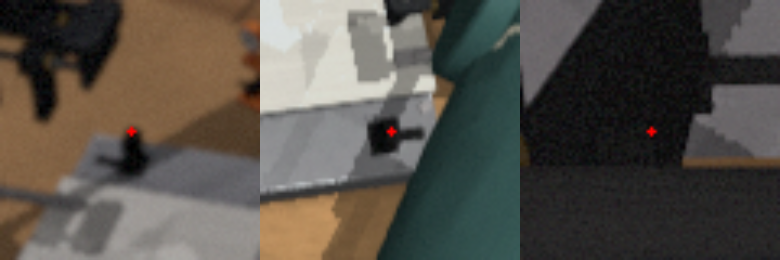

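Call:
move_arm(
  commands=[0.028,-0.012,0.018,-0.005,-0.001,0.001,0.5,0.028,-0.012,0.018,-0.005,-0.002,0.001,0.5,0,0,0.027,0,0,0,0.5,0,0,0.028,0,0,0,0.5,0,0,0.027,0,0,0,0.5,0,0,0.027,0,0,0,0.5,0,0,0,0,0,0,0.5,0,0,0,0,0,0,0,0,0,0,0,0,0,0,0,0,0,0,0,0,0,0,0,0,0,0,0,0],
  grip_force=40,
)

```text
clock: 16.1
tcp_pos: [0.6638, -0.2804, 0.089]
tool_rot: [0.002, 0.781, -0.625, -0.002]
contact_force: [-1.7, 12.3, 6.7]
opening: 0.0141
```

Run:
```python
from h import *
P,Q=state(); print(P,Q.round(3).tolist(),get_obs()['contact_force'],get_obs()['opening'])
a=np.radians(12.8); ax=np.array([np.cos(a),np.sin(a),0]); Rb=R.from_rotvec([0,0,a]).as_matrix()
H=np.array([.601,-.136,0])+Rb@[.035,.1,.1]
print('bar r',np.linalg.norm((P+Q@[0,0,-.019]-H)@np.c_[Rb[:,1],[0,0,1]]))
w=[]
for f in np.linspace(0,.78,25)[1:]:
    D=R.from_rotvec(-f*ax).as_matrix(); w.append((H+D@(P-H),D@Q,1))
rows(P,Q,w,0)
```

```text
[ 0.66383649 -0.2803954   0.08895615] [[0.22, -0.976, -0.005], [-0.976, -0.22, 0.001], [-0.002, 0.005, -1.0]] [-1.65062671 12.26633071  6.67993229] 0.01411284024430298
bar r 0.2548860750807283
0, 0, -0.008, 0, 0.032, 0, 0, 0, 0, -0.009, 0, 0.033, 0, 0, 0.001, 0, -0.008, 0, 0.032, 0.001, 0, 0, 0, -0.008, 0, 0.033, 0, 0, 0, 0, -0.008, 0, 0.032, 0, 0, 0, 0, -0.009, 0, 0.033, 0, 0, 0, 0, -0.008, 0, 0.032, 0, 0, 0.001, 0, -0.008, 0.001, 0.033, 0, 0, 0, 0, -0.009, 0, 0.032, 0.001, 0, 0, 0, -0.008, 0, 0.033, 0, 0, 0, 0, -0.008, 0, 0.032, 0, 0, 0, 0.001, -0.008, 0, 0.033, 0, 0 

0.001, 0, -0.009, 0, 0.032, 0, 0, 0, 0, -0.008, 0, 0.033, 0, 0, 0, 0, -0.008, 0, 0.032, 0.001, 0, 0, 0, -0.009, 0, 0.033, 0, 0, 0.001, 0, -0.008, 0, 0.032, 0, 0, 0, 0, -0.008, 0, 0.033, 0, 0, 0, 0, -0.008, 0, 0.032, 0, 0, 0, 0, -0.009, 0, 0.033, 0, 0, 0, 0, -0.008, 0, 0.032, 0.001, 0, 0.001, 0, -0.008, 0, 0.033, 0, 0, 0, 0, -0.009, 0, 0.032, 0, 0, 0, 0, -0.008, 0.001, 0.033, 0, 0
```

Call:
move_arm(
  commands=[0,0,-0.008,0,0.032,0,0,0,0,-0.009,0,0.033,0,0,0.001,0,-0.008,0,0.032,0.001,0,0,0,-0.008,0,0.033,0,0,0,0,-0.008,0,0.032,0,0,0,0,-0.009,0,0.033,0,0],
)

```text
clock: 16.7
tcp_pos: [0.6626, -0.2767, 0.1367]
tool_rot: [0.063, 0.777, -0.622, 0.073]
contact_force: [-0.3, 0.2, -2.7]
opening: 0.0099
```

Call:
move_arm(
  commands=[0,0,-0.008,0,0.032,0,0,0.001,0,-0.008,0.001,0.033,0,0,0,0,-0.009,0,0.032,0.001,0,0,0,-0.008,0,0.033,0,0,0,0,-0.008,0,0.032,0,0,0,0.001,-0.008,0,0.033,0,0,0.001,0,-0.009,0,0.032,0,0,0,0,-0.008,0,0.033,0,0,0,0,-0.008,0,0.032,0.001,0],
)

```text
clock: 17.6
tcp_pos: [0.6576, -0.2562, 0.2078]
tool_rot: [0.152, 0.758, -0.607, 0.186]
contact_force: [1.2, -1.0, -1.8]
opening: 0.01
```

Call:
move_arm(
  commands=[0,0,-0.009,0,0.033,0,0,0.001,0,-0.008,0,0.032,0,0,0,0,-0.008,0,0.033,0,0,0,0,-0.008,0,0.032,0,0,0,0,-0.009,0,0.033,0,0,0,0,-0.008,0,0.032,0.001,0,0.001,0,-0.008,0,0.033,0,0,0,0,-0.009,0,0.032,0,0,0,0,-0.008,0.001,0.033,0,0,0,0,0,0,0,0,0,0,0,0,0,0,0,0,0,0,0,0,0,0,0],
)

```text
clock: 18.8
tcp_pos: [0.648, -0.2169, 0.2694]
tool_rot: [0.239, 0.722, -0.579, 0.294]
contact_force: [-4.3, -3.3, -0.4]
opening: 0.0102
```

Run:
```python
from h import *
P,Q=state(); o=get_obs(); print(P,o['contact_force'],o['opening'],o['joints'],o['joint_velocities'])
a=np.radians(12.8); Rb=R.from_rotvec([0,0,a]).as_matrix(); H=np.array([.601,-.136,0])+Rb@[.035,.1,.1]
d=Rb.T@(P+Q@[0,0,-.019]-H); print(d,'r',np.hypot(d[1],d[2]),'phi',np.arctan2(d[2],-d[1])-.008/.255)
p=viewer.capture('scene'); im=p['img'].copy()
D=R.from_rotvec(-.76*Rb[:,0]).as_matrix()
for b in [[-.05,0,.1],[.05,0,.1]]: pass
q=viewer.capture('wrist'); p['img']=np.hstack([cv2.resize(im[60:320,100:420],(480,390)),cv2.resize(q['img'],(320,390))]); save(p,'s7')
```

```text
[ 0.64803444 -0.21693683  0.26941856] [-4.3235298  -3.33712713 -0.3539642 ] 0.01022258430261999 [-0.01425665  0.17027617  1.84444741 -0.87050018  1.10589906  1.73964934] [-0.00208528  0.00505961 -0.00080711 -0.00169188 -0.00062501  0.00278091]
[-0.00691627 -0.17602011  0.18296111] r 0.25388550177603586 phi 0.7733584868126705
```

View pics/s7.png

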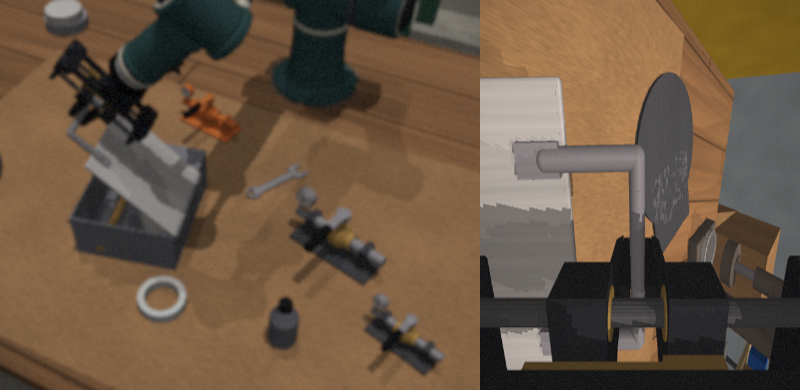

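Run:
```python
from h import *
print(job.close_job())
```

```text
the job is handed in; nothing more can be done
None
```

The job is handed in at about 19 s of the 67 s allowed. The cover is held half open by the gripper and the valve is shut.

- **Valve:** I swung the larger brass valve's lever until it met its stop. It didn't move when I pushed again, and it measured -15.4° in the picture against -16.5° expected, about 0.02 rad off.
- **Tug:** The cover rose about 9 mm at the handle and then stopped hard at about 23 N, so it was caught. I lowered it and let go.
- **Release slide:** I pushed it until it stopped moving, at about 30 N. The tab then sat where the fully home position should appear in both the scene and top pictures.
- **Cover:** It lifted freely on the second try. My last check worked it out from the arm's pose as about 0.77 rad (44°) and standing still. The fingers were closed on the bar with the grip set to 40 N.
- **Bystanders:** In the last scene picture the ring, spanner and oil bottle look to be in their places. I judged that by eye and didn't measure it.

None of the checks failed or disagreed.

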